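# Tip a flanged pipe stub into the welding cradle and clamp it

### The arm

A 6-joint arm with a two-finger parallel gripper is mounted at the origin on a cart in front of the work surface, level with it; the furniture and walls round the work are solid. World frame = base frame: x ahead of the robot, y to its left, z up, the work surface at z = 0. Lengths are in m, angles in rad, forces in N, time in s.
With the tool pointing down it reaches from about 0.375 to 0.9 m from the base axis. Payload 3.1 kg.
Tool frame: the origin (TCP) lies on the mounting face of the last link; the fingertips stand 182 mm ahead of it and the grasp point (between the pads) lies 164 mm ahead of it; z points along the fingers, y is the direction in which the jaws open and shut (so a half turn about z gives the same grasp; the last joint's range is limited). The gripper opens to 87 mm and grips with 3 to 60 N. Pads are 19 mm wide; open, the fingers measure 117 mm over their backs; the gripper's body (75 mm by 190 mm) begins 51 mm behind the grasp point.
Start: joints at [-1.317, 0.527, 1.433, -0, 1.181, -0.178], TCP at [0.262, -0.568, 0.405] pointing down, gripper open.
Joint ranges: [-3.08, 3.08], [-0.75, 2.2], [0.22, 2.44], [-1.43, 4.57], [0, 2.65], [-2.85, 2.85]. Speed limits (rad/s): [2.79, 2.79, 3.14, 3.14, 3.14, 3.14].

### API

Orientations are given as a unit quaternion [x, y, z, w].
In Python, from rig import robot, camera, camera_model gives the robot as it stands.
- The arm moves only by the tool drive_tool, never from a script. Its argument "plan" is a list that holds one entry, the list of rows, each a list of 6 numbers: the shift along the world's x, y, z in units of 2.5 cm (1.0 is 2.5 cm), then the turn, a rotation vector about the world's x, y, z in units of 6 degrees (1.0 is 6 degrees). A call has 1 to 8 rows; each row shifts and turns the commanded pose from where the row before left it; what a row does not reach is not made up. A row lasts 1/8 s, in which the tool goes at most 62.5 mm and 10.7 degrees, less where a joint would pass 70% of its speed; a pose out of reach is approached as far as the arm can. A call with a number of a shift or a turn outside -1 to 1 is refused whole. A call with a gripper value outside its range is refused whole. "grip" is the closure, from 0 (fully open) to 1 (shut), set as the call begins (left out, the last holds). The fingers move at their own pace and stop on an object; "force" is the grip in N (left out, the last holds). Time passes only in rows, so rows that do not move let the fingers close. It gives the time, the measured TCP pose, the force and the opening at its end, in the units of the state.
- robot.get_obs(): the state, without advancing time (a new reading comes with each control period).
- camera(name): name is "scene" or "top"; returns the picture (400x640x3 uint8, red, green, blue); there is no depth.
- camera_model(name): a dict with "K" (3x3 intrinsics, pixels), "k1" (the pictures are not rectified: a ray, as slopes to the right and down, at radius r is drawn at 1 + k1 r^2 times it, then the intrinsics apply), "world_to_cam" (4x4, takes a point from world to camera coordinates). Camera axes: x right, y up, looking along -z (the intrinsics and any distortion apply to the point x, -y, -z); pixel columns grow to the right and rows downward; lengths in m; the calibration is good to about 2 mm. A picture is of the moment at which its call begins. camera_model takes no time and is no camera call.
- robot.hand_in(): hands the job in, once; it reports no verdict.
The state is a dict: "time": time; "q": joint angles; "joint_velocities": joint speeds; "joint_torque": joint torques, N m; "position": TCP position; "tool_rot": TCP orientation; "ft_force": force on the tool from outside, world axes, zero at the start; "moment": the same for the moment, N m; "grip_width": finger opening in m.
Only numpy, scipy, OpenCV 4.12 (cv2) and the standard library are available. Lean on these libraries where they do the work, as an engineer would, in place of code of your own. Each camera call takes 0.05 s, during which the arm holds its last target.

### The job

The flange of the pipe stub has to be welded from its back next. Only pushing, and gently, with the closed fingers - never grip, lift or carry the stub - push it over so that its pipe drops into the blue V cradle, then push on the back of the flange until it is home against the two stop pads at the front of the cradle. Last, push the orange clamp handle all the way down so that the clamp's rubber foot holds the pipe; leave the other tools where they are.

Things in the scene. Friction and masses are not known exactly. Their poses are not given: they have to be found in the camera images.
- stub: Loose steel pipe stub, 0.35 to 0.6 kg: square flange 80 x 80 x 8 mm, pipe 42 mm in diameter, 150 mm tall over all. It starts standing on its flange, in front of the cradle, 29 to 45 mm short of the stop pads. Origin: centre of the flange's underside (its back face, also when it lies); z along the pipe away from the flange; x, as it stands, towards the cradle, square to a flange edge.
- pipe_end (a point): Centre of the stub's open pipe end, 150 mm along its z. Pushed high on the pipe (100 mm or more above the plate) along its x with some 1 to 2 N, the stub tips over its cradle-side flange edge without skidding; past a tilt of about 43 degrees it falls into the cradle by itself.
- toe (a point): Middle of the stub's flange edge that faces the cradle, at the underside: the edge it tips over. It stays down on the plate (10 mm above the table) all the time.
- flange_face (a point): Point on the stub's axis in the plane of the flange's front face, 8 mm from its origin: the face that comes against the stop pads. In the cradle the flange stands on its edge and the pipe axis is level, 41 mm above the plate. Sliding it along the cradle takes 5 to 20 N, as it drags on the plate and in the V.
- stop (a point): Fixed fixture's reference point, on top of its steel plate (10 mm above the table), mid-way between the faces of the two stop pads. x points along the cradle, away from the standing stub; y to the clamp; z up. In these axes the pads' faces are at x = 0, 28 to 41 mm either side of the centre line, 36 mm high; the plate reaches from x -150 to 165, y -115 to 135 mm.
- cradle (a point): Bottom of the blue angle-iron V at its middle, 55 mm behind the pads' faces, 11 mm above the plate; axes as the stop's. The V is 90 mm long; its 45 degree sides reach 47 mm above the plate, 37 mm either side of the centre line.
- handle_pivot (a point): Pivot of the clamp handle, in the stop's axes at x 50, y 90, z 66 mm; axes as the stop's. The handle swings in the stop's y-z plane. The clamp stands at x 30 to 70, y 45 to 115 mm (stop's axes); its open arm is nearly upright at y 64 mm, up to 160 mm above the plate.
- handle_end (a point): Free end of the clamp handle, on its centre line, 102 mm from its pivot. The handle is a round orange grip, 17 mm thick, from 38 to 102 mm from the pivot. Open, it leans outward (to the stop's +y), about 60 degrees above level; push it outward and down from its upper, cradle-side flank.
- clamp_handle (a joint): Angle of the clamp handle in rad: 0 fully open (60 degrees above level), grows as it is pushed down, closed at 0.98 to 1.01 (about 3 degrees above level). It has friction, stays where it is left, and takes less than 10 N at its end. It swings the clamp arm down; the last part of the swing presses the sprung foot on the pipe.
- clamp_foot: Black rubber foot, 17 mm across, on a sprung spindle at the end of the clamp arm; with the handle down it presses on the top of the pipe 50 mm behind the stop pads' faces, with about 7 N. Its origin is the arm's pivot.
- steel_square: Bystander: loose engineer's square, 110 x 186 x 16 mm, lying right of the fixture; origin at the centre of its underside.
- soapstone: Bystander: loose soapstone marker, 12 x 100 x 8 mm, lying right of the fixture; origin at the centre of its underside.
- magnet_square: Bystander: loose red three-cornered welding magnet, 65 x 100 x 15 mm, lying on the fixture plate to the right of the cradle; origin at the centre of its underside.
- bored_block: Bystander: loose aluminium half-round block with a bore, 42 x 124 x 38 mm, on the table left of the fixture; origin at the centre of its underside.
- tape_measure: Bystander: loose orange tape measure, 36 x 90 x 64 mm, standing on the table far left of the fixture; origin at the centre of its underside.
Not all that is in view belongs to the job. Of the things shaped like the stub, the steel one is meant.

How it is judged:
On the way:
1. the stub lies in the cradle, flange home against the stop pads (within 4 mm), while the clamp is still open (angle between stub's own z axis and vertical between 1.5 and 1.64 rad and angle between the z axis of stub and the x axis of stop, either way round below 0.06 rad and x of flange_face in the frame of stop between -0.004 and 0.004 m and y of flange_face in the frame of stop between -0.006 and 0.006 m and value of joint clamp_handle below 0.5 rad), for 0.2 s.
At the end, for the whole second after the job is handed in: The stub lies at rest along the V cradle (within 0.06 rad), its flange home against the stop pads within 4 mm and centred within 6 mm, and the clamp handle is down (over 0.90 rad) with the rubber foot pressing on the pipe with more than 2 N (angle between stub's own z axis and vertical between 1.5 and 1.64 rad and angle between the z axis of stub and the x axis of stop, either way round below 0.06 rad and x of flange_face in the frame of stop between -0.004 and 0.004 m and y of flange_face in the frame of stop between -0.006 and 0.006 m and value of joint clamp_handle above 0.9 rad and contact force between clamp_foot and stub above 2 N and linear speed of stub below 0.01 m/s); the robot touches nothing.
It fails at once if the stub was lifted or carried: the flange edge it tips over rose more than 25 mm off the plate (height (world z) of toe above 0.035 m).
It fails at once if the stub was gripped, or shoved hard, with more than 35 N (contact force between the fingers and stub above 35 N).
It fails at once if a bystander was moved more than 25 mm (distance of any of magnet_square, bored_block, tape_measure, steel_square, soapstone from where it was at the start of the episode above 0.025 m).
It also fails if it takes over 54 s, if anything falls off the work surface, if the arm or the gripper's body presses on something with over 40 N, if the wrist force passes 120 N, or if a joint passes its speed limit or range.

## Working session

There is one attempt and no reset: what is moved stays moved. The work goes in short steps, Python scripts to look and compute and a tool call to move; the robot and the scene stay as the last step left them, time stands still between calls to the robot, and variables do not carry over. Pictures are saved under pics/ and viewed, and the job is handed in when it is done.

Besides the shell and the picture viewer there is one more tool, called after "Request:" as name(argument=value, ...) on one line, values as JSON. drive_tool: Moves the arm, as the interface text tells. Shifts and turns lie within -1 to 1; 1 stands for 2.5 cm of shift or 6 degrees of turn. Its arguments: {"type":"object","properties":{"plan":{"type":"array","items":{"type":"array","items":{"type":"array","items":{"type":"number","minimum":-1,"maximum":1}}}},"grip":{"type":"number"},"force":{"type":"number"}},"required":["plan"]}

```bash
ls; mkdir -p pics; python3 - <<'E'
from rig import robot, camera, camera_model
import cv2
for n in("scene","top"):
    cv2.imwrite(f"pics/{n}0.png",camera(n)[:,:,::-1]); print(n,camera_model(n))
print(robot.get_obs())
E
```

```text
pics
scene {'K': array([[449.46363308,   0.        , 317.1157926 ],
       [  0.        , 449.46363308, 205.11449866],
       [  0.        ,   0.        ,   1.        ]]), 'k1': -0.01341556604855143, 'world_to_cam': array([[-0.45008504, -0.89270478, -0.02239724,  0.27163162],
       [ 0.33856687, -0.1938004 ,  0.92076809, -0.30334855],
       [-0.82631467,  0.40684098,  0.38946693, -1.27680264],
       [ 0.        ,  0.        ,  0.        ,  1.        ]])}
top {'K': array([[492.95173188,   0.        , 321.88393998],
       [  0.        , 492.95173188, 197.97955781],
       [  0.        ,   0.        ,   1.        ]]), 'k1': -0.02472783072906618, 'world_to_cam': array([[ 0.01776927, -0.99966176,  0.01899003, -0.01354801],
       [ 0.99614828,  0.01933153,  0.08552722, -0.55950342],
       [-0.0858654 ,  0.01739713,  0.99615484, -1.70890594],
       [ 0.        ,  0.        ,  0.        ,  1.        ]])}
{'time': 0.1, 'q': array([-1.31748492e+00,  5.28380522e-01,  1.43376589e+00, -3.64878582e-05,
        1.18140849e+00, -1.78534763e-01]), 'joint_velocities': array([-0.00135453, -0.00235455, -0.00320024, -0.00132631, -0.00064954,
        0.0004323 ]), 'joint_torque': array([-3.00750912e-05, -4.40985167e+01, -1.77151895e+01,  6.34478847e-02,
        5.34001691e-02, -4.44109151e-05]), 'position': array([ 0.2615177 , -0.56731841,  0.40386728]), 'tool_rot': array([ 9.76777083e-01,  2.14255847e-01, -5.35335743e-05, -9.79805442e-04]), 'ft_force': array([-0.18546765, -0.46000906,  0.59575793]), 'moment': array([ 0.01860315, -0.01513871, -0.00837514]), 'grip_width': 0.08700489732718604}
```

View pics/scene0.png

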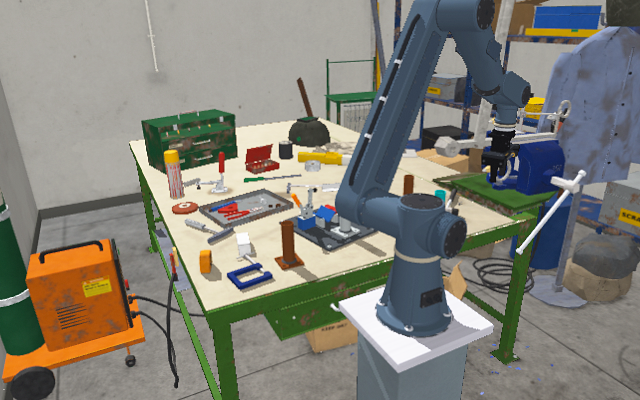

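View pics/top0.png

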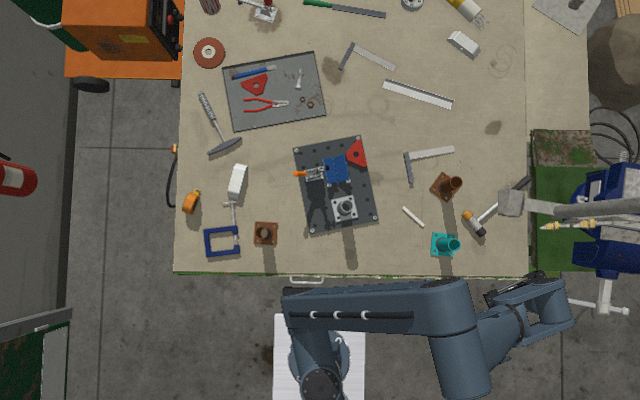

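The top view shows the grey plate at about (336,186), the blue cradle at (336,170) and the clamp at (310,173). Stub-shaped things are the grey one at (344,207), rusty ones at (265,233) and (446,186), and a teal one at (444,244). The grey steel one on the plate in front of the cradle fits. I'll confirm it in a crop.

```bash
python3 - <<'E'
import cv2
a=cv2.imread("pics/top0.png")[125:245,280:390]; cv2.imwrite("pics/crop_t0.png",cv2.resize(a,None,fx=5,fy=5,interpolation=cv2.INTER_CUBIC))
a=cv2.imread("pics/scene0.png")[180:255,270:390]; cv2.imwrite("pics/crop_s0.png",cv2.resize(a,None,fx=6,fy=6,interpolation=cv2.INTER_CUBIC))
E
```

```text
(no output)
```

View pics/crop_t0.png

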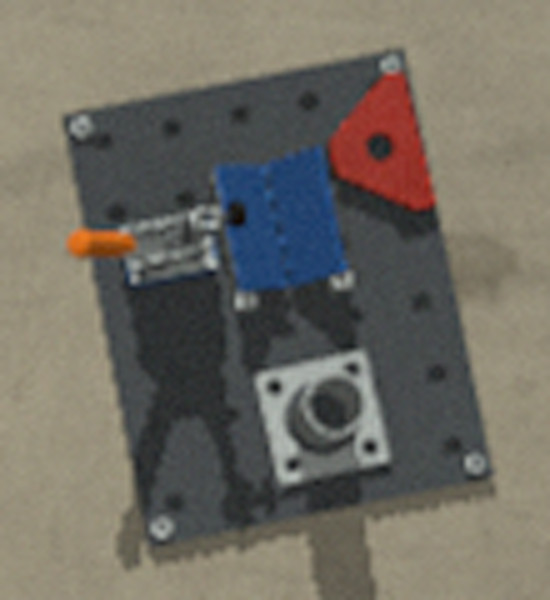

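View pics/crop_s0.png

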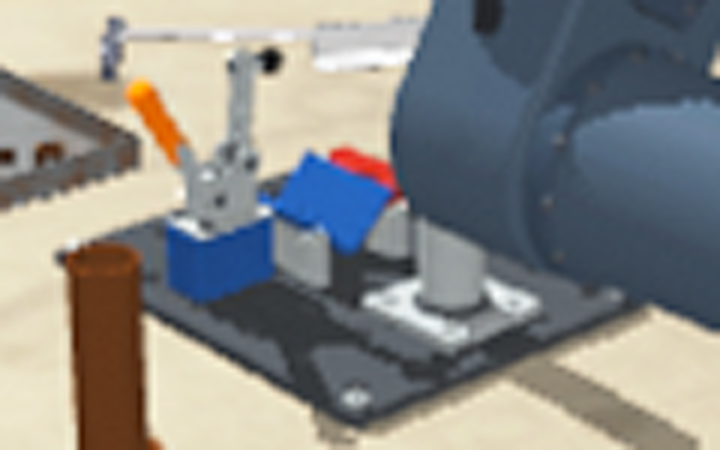

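Confirmed: the grey stub stands on the plate in front of the pads, at crop (322,415). Next I'll calculate the fixture and stub poses from the corners.

```bash
cat > h.py <<'E'
import numpy as np, cv2
from rig import robot, camera, camera_model
def ray(n,uv):
    m=camera_model(n);K=m["K"];T=np.array(m["world_to_cam"])
    p=cv2.undistortPoints(np.array([[uv]],float),K,np.array([m["k1"],0,0,0]))[0,0]
    R=T[:3,:3]; return -R.T@T[:3,3], R.T@np.array([p[0],-p[1],-1])
def onz(n,uv,z):
    c,d=ray(n,uv); return c+d*(z-c[2])/d[2]
def proj(n,P):
    m=camera_model(n);K=m["K"];T=np.array(m["world_to_cam"])
    q=T[:3,:3]@np.array(P)+T[:3,3]; a=np.array([q[0],-q[1]])/-q[2]; a*=1+m["k1"]*(a@a)
    return K[:2,:2]@a+K[:2,2]
def fit2(L,W):
    L=np.array(L)[:,:2];W=np.array(W)[:,:2];l=L-L.mean(0);w=W-W.mean(0)
    th=np.arctan2((l[:,0]*w[:,1]-l[:,1]*w[:,0]).sum(),(l*w).sum())
    R=np.array([[np.cos(th),-np.sin(th)],[np.sin(th),np.cos(th)]]);t=W.mean(0)-R@L.mean(0)
    return th,t,W-(L@R.T+t)
E
python3 - <<'E'
from h import *
f=lambda u,v:(280+(u+.5)/5-.5,125+(v+.5)/5-.5)
pl=[((66,115),(165,135)),((403,48),(165,-115)),((493,480),(-150,-115)),((152,545),(-150,135))]
L=[np.array(b)/1e3 for a,b in pl];W=[onz("top",f(*a),.01) for a,b in pl]
th,t,r=fit2(L,W);print("plate",th,t,(r*1e3).round(1))
cr=[((216,166),(100,37)),((323,147),(100,-37)),((352,272),(10,-37)),((240,295),(10,37))]
L2=[np.array(b)/1e3 for a,b in cr];W2=[onz("top",f(*a),.057) for a,b in cr]
th2,t2,r2=fit2(L2,W2);print("cradle",th2,t2,(r2*1e3).round(1))
fl=[((255,377),(40,40)),((365,350),(40,-40)),((390,462),(-40,-40)),((280,487),(-40,40))]
L3=[np.array(b)/1e3 for a,b in fl];W3=[onz("top",f(*a),.018) for a,b in fl]
th3,t3,r3=fit2(L3,W3);print("flange",th3,t3,(r3*1e3).round(1))
print("pipe top", onz("top",f(337,404),.16))
R=np.array([[np.cos(th),-np.sin(th)],[np.sin(th),np.cos(th)]])
print("stub in stop",R.T@(t3-t), R.T@(t3-t2))
print("handle", onz("top",f(85,242),.01+.066+.088))
E
```

```text
plate 0.21487313606697647 [ 0.60767829 -0.06164836] [[-0.6 -1.7]
 [ 0.   1.9]
 [-1.3  1.8]
 [ 1.8 -2. ]]
cradle 0.21617757893163464 [ 0.60643525 -0.06204644] [[ 0.8  1.2]
 [-0.2 -0.7]
 [ 0.6 -2.8]
 [-1.2  2.3]]
flange 0.2432496241197074 [ 0.5249229 -0.0822369] [[-0.5 -0.4]
 [ 0.9 -0.2]
 [-0.3  0.5]
 [-0.1  0.1]]
pipe top [ 0.52541071 -0.08252742  0.16      ]
stub in stop [-0.08524226 -0.00246968] [-0.08394293 -0.00234581]
handle [0.6272786  0.08271193 0.164     ]
```

Results:
- **Stop:** about (0.607, -0.062), yaw 0.215.
- **Stub:** about (0.525, -0.082), yaw 0.243, front face 37 mm short of the pads.

I'll close the fingers, then move behind the pipe.

Request:
drive_tool(plan=[[[0.4, 0.9, 0, 0, 0, -0.25], [0.45, 0.95, 0, 0, 0, -0.25], [0.45, 0.95, 0, 0, 0, -0.25], [0.45, 0.95, 0, 0, 0, -0.25], [0.45, 0.95, 0, 0, 0, -0.2], [0.45, 0.95, 0, 0, 0, -0.2], [0.45, 0.95, 0, 0, 0, -0.2], [0.45, 0.95, 0, 0, 0, -0.2]]], grip=1, force=20)

```text
time: 1.1
position: [0.3506, -0.3779, 0.4044]
tool_rot: [0.993, 0.121, -0.0, -0.0]
ft_force: [-0.1, -0.5, -0.3]
grip_width: 0.0149
```

Request:
drive_tool(plan=[[[0.45, 0.95, 0, 0, 0, 0], [0.45, 0.95, 0, 0, 0, 0], [0.45, 0.95, 0, 0, 0, 0], [0.45, 0.95, 0, 0, 0, 0], [0.45, 0.95, 0, 0, 0, 0], [0.45, 0.95, 0, 0, 0, 0], [0.45, 0.95, 0, 0, 0, 0], [0.45, 0.95, 0, 0, 0, 0]]])

```text
time: 2.1
position: [0.4405, -0.1879, 0.4045]
tool_rot: [0.993, 0.121, -0.0, -0.0]
ft_force: [0.2, 0.1, 0.4]
grip_width: 0.0005
```

Request:
drive_tool(plan=[[[0.3, 0.9, 0, 0, 0, 0], [0.3, 0.9, 0, 0, 0, 0], [0.3, 0.9, -0.4, 0, 0, 0], [0.3, 0.9, -0.9, 0, 0, 0], [0.2, 0.2, -0.9, 0, 0, 0], [0.1, 0, -0.9, 0, 0, 0], [0.05, 0, -0.8, 0, 0, 0], [0, 0, 0, 0, 0, 0]]])

```text
time: 3.1
position: [0.4786, -0.0936, 0.3059]
tool_rot: [0.993, 0.121, -0.002, -0.001]
ft_force: [-0.2, 0.3, 1.3]
grip_width: 0.0004
```

```bash
python3 - <<'E'
from h import *
a=camera("top")[125:265,270:400,::-1]; cv2.imwrite("pics/t1.png",cv2.resize(a,None,fx=4,fy=4,interpolation=cv2.INTER_CUBIC))
a=camera("scene")[150:270,260:420,::-1]; cv2.imwrite("pics/s1.png",cv2.resize(a,None,fx=4,fy=4,interpolation=cv2.INTER_CUBIC))
o=robot.get_obs();print(o["position"],o["ft_force"],o["tool_rot"])
E
```

```text
[ 0.47916445 -0.0939082   0.30738774] [-0.23060596  0.0244342   0.34440348] [ 9.92611323e-01  1.21337340e-01 -9.39748371e-05 -5.66426184e-05]
```

View pics/t1.png

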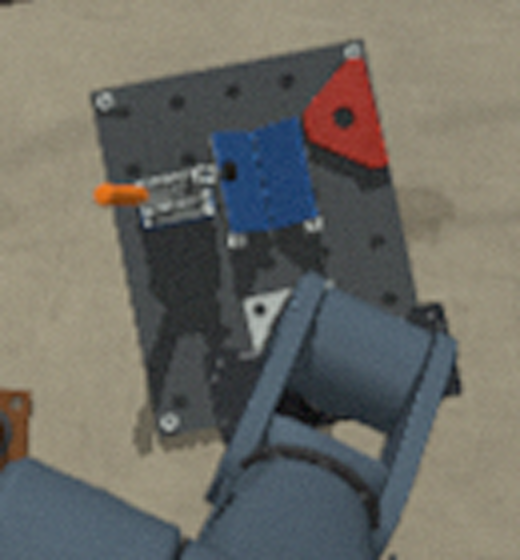

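View pics/s1.png

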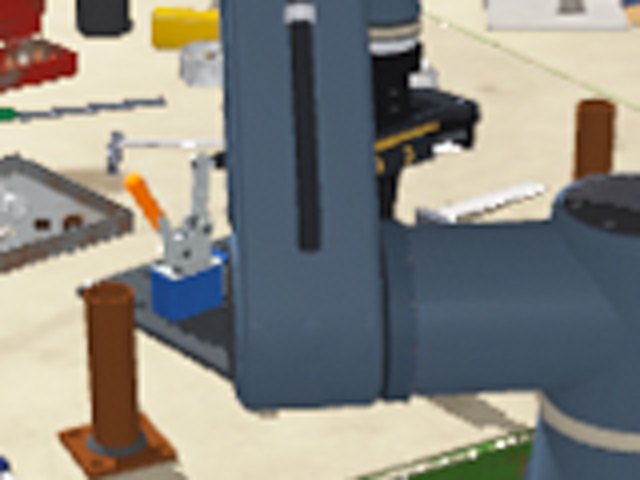

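The arm hides the stub in both views, so I'm going by the numbers: the finger is centred on the pipe axis to within 1 mm, about 17 mm behind the pipe. Pushing in the stub's x direction.

Request:
drive_tool(plan=[[[0.2, 0.05, 0, 0, 0, 0], [0.2, 0.05, 0, 0, 0, 0], [0.2, 0.05, 0, 0, 0, 0], [0.2, 0.05, 0, 0, 0, 0], [0.2, 0.05, 0, 0, 0, 0], [0.2, 0.05, 0, 0, 0, 0]]])

```text
time: 3.95
position: [0.5092, -0.0862, 0.3072]
tool_rot: [0.993, 0.121, -0.0, -0.0]
ft_force: [-3.0, -0.4, 1.5]
grip_width: 0.0003
```

Request:
drive_tool(plan=[[[0.3, 0.075, 0, 0, 0, 0], [0.3, 0.075, 0, 0, 0, 0], [0.3, 0.075, 0, 0, 0, 0], [0.3, 0.075, 0, 0, 0, 0]]])

```text
time: 4.45
position: [0.5399, -0.0787, 0.3073]
tool_rot: [0.993, 0.121, 0.0, 0.0]
ft_force: [-2.0, 0.7, 1.7]
grip_width: 0.0001
```

Request:
drive_tool(plan=[[[0.3, 0.075, 0, 0, 0, 0], [0.3, 0.075, 0, 0, 0, 0], [0.3, 0.075, 0, 0, 0, 0], [0.3, 0.075, 0, 0, 0, 0]]])

```text
time: 4.95
position: [0.5696, -0.0712, 0.3071]
tool_rot: [0.993, 0.121, 0.0, -0.0]
ft_force: [-0.7, 0.1, -0.2]
grip_width: 0.0004
```

Request:
drive_tool(plan=[[[0.3, 0.075, 0, 0, 0, 0], [0.3, 0.075, 0, 0, 0, 0], [0.2, 0.05, 0, 0, 0, 0], [0, 0, 0, 0, 0, 0]]])

```text
time: 5.45
position: [0.5894, -0.0663, 0.3072]
tool_rot: [0.993, 0.121, 0.0, 0.0]
ft_force: [-0.1, -0.0, -0.6]
grip_width: 0.0006
```

Contact force is gone, so it has probably dropped. I'll back off up and toward the base to look.

Request:
drive_tool(plan=[[[-0.4, -0.2, 0.9, 0, 0, 0], [-0.9, -0.6, 0.4, 0, 0, 0], [-0.9, -0.9, 0, 0, 0, 0], [-0.9, -0.9, 0, 0, 0, 0], [-0.9, -0.9, 0, 0, 0, 0], [-0.9, -0.9, 0, 0, 0, 0], [-0.5, -0.9, 0, 0, 0, 0], [0, -0.9, 0, 0, 0, 0]]])

```text
time: 6.45
position: [0.4532, -0.222, 0.3398]
tool_rot: [0.993, 0.121, -0.0, -0.0]
ft_force: [-0.3, 0.7, 0.3]
grip_width: 0.0005
```

```bash
python3 - <<'E'
from h import *
a=camera("top")[125:245,280:390,::-1]; cv2.imwrite("pics/t2.png",cv2.resize(a,None,fx=5,fy=5,interpolation=cv2.INTER_CUBIC))
a=camera("scene")[150:270,260:420,::-1]; cv2.imwrite("pics/s2.png",cv2.resize(a,None,fx=4,fy=4,interpolation=cv2.INTER_CUBIC))
o=robot.get_obs();print(o["position"],o["ft_force"],o["tool_rot"])
E
```

```text
[ 0.45483739 -0.22383682  0.34014208] [0.28329597 0.04577114 0.09612743] [0.99277003 0.12001955 0.00114065 0.00129207]
```

View pics/t2.png

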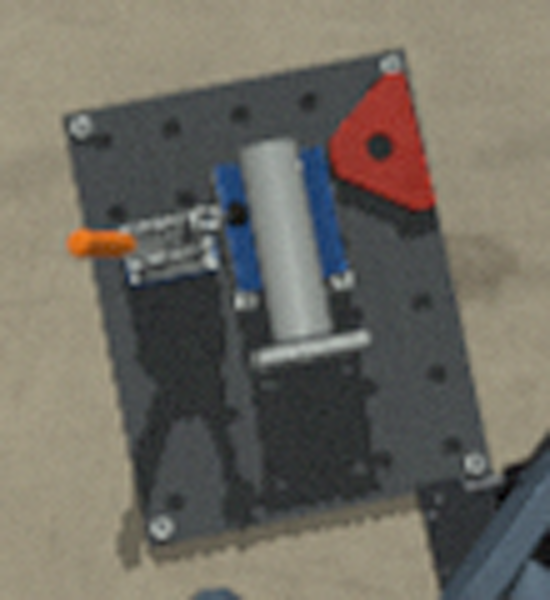

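View pics/s2.png

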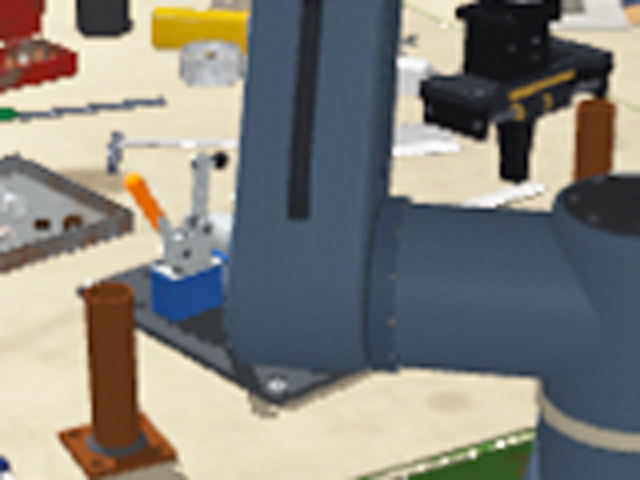

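The stub lies in the V. Its flange's top edge runs from crop (255,357) to (369,338), still short of the pads. I'll measure the gap.

```bash
cat >> h.py <<'E'
th=.2155;t=np.array([.607,-.0618]);R2=np.array([[np.cos(th),-np.sin(th)],[np.sin(th),np.cos(th)]])
f=lambda u,v:(280+(u+.5)/5-.5,125+(v+.5)/5-.5)
loc=lambda W:(R2.T@(np.array(W)[:2]-t)*1e3).round(1)
E
python3 - <<'E'
from h import *
for p in [(252,360),(370,340),(252,351),(368,331)]: print(p,loc(onz("top",f(*p),.09)))
print("pipe end top", loc(onz("top",f(270,143),.072)))
for s in[(-75,0),(-60,0)]: print(s,R2@(np.array(s)/1e3)+t)
E
```

```text
(252, 360) [-39.8  41.9]
(370, 340) [-42.  -39.3]
(252, 351) [-33.8  40.7]
(368, 331) [-35.7 -39.2]
pipe end top [106.5  -0.9]
(-75, 0) [ 0.53373478 -0.07783769]
(-60, 0) [ 0.54838782 -0.07463015]
```

Request:
drive_tool(plan=[[[0.5, 0.95, 0, 0, 0, -0.24], [0.5, 0.95, 0, 0, 0, 0], [0.5, 0.95, 0, 0, 0, 0], [0.5, 0.95, 0, 0, 0, 0], [0.5, 0.95, 0, 0, 0, 0], [0.45, 0.95, -0.3, 0, 0, 0], [0, 0.1, -0.7, 0, 0, 0], [0, 0, -0.7, 0, 0, 0]]])

```text
time: 7.55
position: [0.5284, -0.0748, 0.2968]
tool_rot: [0.994, 0.11, 0.0, -0.0]
ft_force: [0.2, 0.1, -0.8]
grip_width: 0.0007
```

Request:
drive_tool(plan=[[[0, 0, -0.8, 0, 0, 0], [0, 0, -0.8, 0, 0, 0], [0, 0, -0.7, 0, 0, 0], [0, 0, -0.5, 0, 0, 0], [0, 0, -0.2, 0, 0, 0], [0, 0, 0, 0, 0, 0]]])

```text
time: 8.3
position: [0.528, -0.0762, 0.2221]
tool_rot: [0.994, 0.109, -0.0, -0.0]
ft_force: [-0.2, -0.2, 0.7]
grip_width: 0.0004
```

Request:
drive_tool(plan=[[[0.22, -0.07, 0, 0, 0, 0], [0.2, 0.043, 0, 0, 0, 0], [0.2, 0.043, 0, 0, 0, 0], [0.2, 0.043, 0, 0, 0, 0], [0.15, 0.032, 0, 0, 0, 0], [0.1, 0.021, 0, 0, 0, 0], [0.1, 0.021, 0, 0, 0, 0], [0.1, 0.021, 0, 0, 0, 0]]])

```text
time: 9.3
position: [0.5575, -0.0726, 0.2221]
tool_rot: [0.994, 0.109, -0.004, -0.001]
ft_force: [-7.5, -3.2, 5.3]
grip_width: 0.0004
```

Request:
drive_tool(plan=[[[0.1, 0.021, 0, 0, 0, 0], [0.1, 0.021, 0, 0, 0, 0], [0.1, 0.021, 0, 0, 0, 0], [0.1, 0.021, 0, 0, 0, 0]]])

```text
time: 9.8
position: [0.5671, -0.0705, 0.2222]
tool_rot: [0.994, 0.109, -0.004, -0.001]
ft_force: [-8.5, -3.1, 6.2]
grip_width: 0.0002
```

Sliding at about 9 N. The finger is at stop x -41 mm and should stop at about -17.5.

Request:
drive_tool(plan=[[[0.1, 0.021, 0, 0, 0, 0], [0.1, 0.021, 0, 0, 0, 0], [0.1, 0.021, 0, 0, 0, 0], [0.1, 0.021, 0, 0, 0, 0], [0.1, 0.021, 0, 0, 0, 0], [0.1, 0.021, 0, 0, 0, 0]]])

```text
time: 10.55
position: [0.5818, -0.0674, 0.2222]
tool_rot: [0.994, 0.109, -0.005, -0.001]
ft_force: [-10.2, -3.8, 8.2]
grip_width: 0.0005
```

Request:
drive_tool(plan=[[[0.06, 0.013, 0, 0, 0, 0], [0.05, 0.011, 0, 0, 0, 0], [0.04, 0.009, 0, 0, 0, 0]]])

```text
time: 10.92
position: [0.5855, -0.0665, 0.2222]
tool_rot: [0.994, 0.109, -0.005, -0.001]
ft_force: [-9.2, -3.2, 8.1]
grip_width: 0.0005
```

```bash
python3 - <<'E'
from h import *
o=robot.get_obs();print(loc(o["position"]),o["ft_force"])
E
```

```text
[-22.  -0.] [-9.19443478 -3.1848271   8.14044102]
```

Request:
drive_tool(plan=[[[0.04, 0.009, 0, 0, 0, 0], [0.03, 0.007, 0, 0, 0, 0]]])

```text
time: 11.18
position: [0.5873, -0.0662, 0.2222]
tool_rot: [0.994, 0.109, -0.005, -0.001]
ft_force: [-9.4, -4.1, 8.0]
grip_width: 0.0003
```

Request:
drive_tool(plan=[[[0.03, 0.007, 0, 0, 0, 0], [0.02, 0.004, 0, 0, 0, 0]]])

```text
time: 11.42
position: [0.5884, -0.0659, 0.2222]
tool_rot: [0.994, 0.109, -0.005, -0.001]
ft_force: [-10.3, -4.8, 8.3]
grip_width: 0.0002
```

Request:
drive_tool(plan=[[[0.02, 0.004, 0, 0, 0, 0]]])

```text
time: 11.55
position: [0.5886, -0.0659, 0.2223]
tool_rot: [0.994, 0.109, -0.005, -0.001]
ft_force: [-11.7, -4.5, 10.1]
grip_width: 0.0003
```

Request:
drive_tool(plan=[[[0.02, 0.004, 0, 0, 0, 0]]])

```text
time: 11.68
position: [0.5888, -0.0659, 0.2223]
tool_rot: [0.994, 0.11, -0.006, -0.001]
ft_force: [-12.2, -5.4, 10.3]
grip_width: 0.0005
```

Request:
drive_tool(plan=[[[0.02, 0.004, 0, 0, 0, 0]]])

```text
time: 11.8
position: [0.5889, -0.0659, 0.2223]
tool_rot: [0.994, 0.11, -0.007, -0.001]
ft_force: [-13.1, -5.7, 11.2]
grip_width: 0.0004
```

Request:
drive_tool(plan=[[[0.03, 0.006, 0, 0, 0, 0], [0, 0, 0, 0, 0, 0]]])

```text
time: 12.05
position: [0.5891, -0.0658, 0.2223]
tool_rot: [0.994, 0.11, -0.007, -0.001]
ft_force: [-15.0, -5.9, 10.9]
grip_width: 0.0006
```

Request:
drive_tool(plan=[[[-0.2, -0.043, 0, 0, 0, 0], [-0.6, -0.13, 0, 0, 0, 0], [-0.9, -0.19, 0, 0, 0, 0], [-0.3, -0.1, 0.9, 0, 0, 0], [-0.3, -0.5, 0.9, 0, 0, 0], [-0.5, -0.9, 0.9, 0, 0, 0], [-0.5, -0.9, 0.9, 0, 0, 0], [-0.5, -0.9, 0.9, 0, 0, 0]]])

```text
time: 13.05
position: [0.4985, -0.1575, 0.3355]
tool_rot: [0.994, 0.109, 0.001, 0.0]
ft_force: [0.8, -0.9, -1.0]
grip_width: 0.0006
```

Request:
drive_tool(plan=[[[-0.5, -0.9, 0, 0, 0, 0], [-0.2, -0.9, 0, 0, 0, 0], [0, -0.9, 0, 0, 0, 0]]])

```text
time: 13.42
position: [0.481, -0.2252, 0.3349]
tool_rot: [0.994, 0.109, 0.0, 0.0]
ft_force: [0.0, 0.0, 0.6]
grip_width: 0.0007
```

```bash
python3 - <<'E'
from h import *
a=camera("top")[125:245,280:390,::-1]; cv2.imwrite("pics/t3.png",cv2.resize(a,None,fx=5,fy=5,interpolation=cv2.INTER_CUBIC))
a=camera("scene")[150:270,260:420,::-1]; cv2.imwrite("pics/s3.png",cv2.resize(a,None,fx=4,fy=4,interpolation=cv2.INTER_CUBIC))
o=robot.get_obs();print(o["position"],o["ft_force"],o["tool_rot"])
E
```

```text
[ 0.48185286 -0.22675386  0.33494396] [1.46670049 0.52149264 0.55171332] [0.99418308 0.10769126 0.00111679 0.00116396]
```

View pics/t3.png

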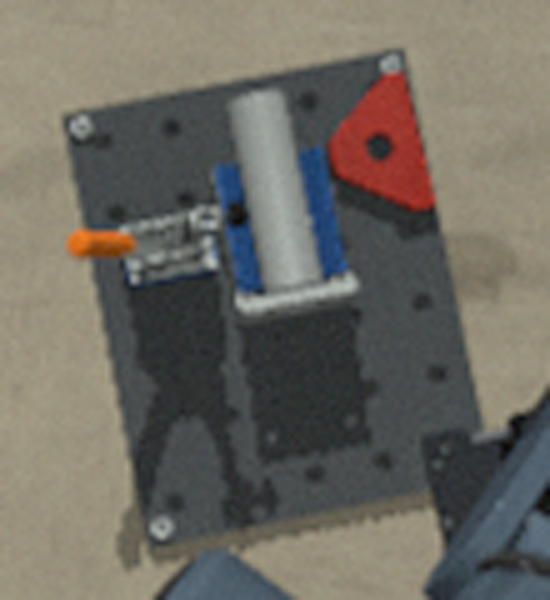

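View pics/s3.png

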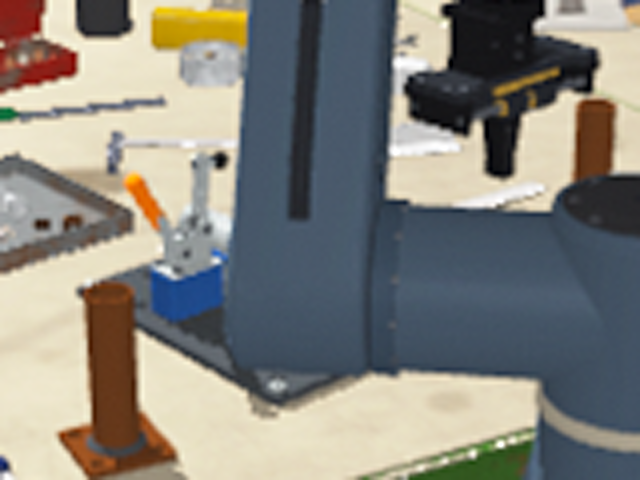

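The view fits with the flange being home: its top edge now runs along the pads, crop (236,300)–(356,285). The pushing force also climbed while the motion stalled. Measuring it to be sure, then on to the handle.

```bash
python3 - <<'E'
from h import *
for p in [(237,309),(357,288),(234,298),(354,276)]: print(p,loc(onz("top",f(*p),.09)))
print("pipe end", loc(onz("top",f(257,95),.072)), loc(onz("top",f(297,288),.082)))
E
```

```text
(237, 309) [-3.8 45. ]
(357, 288) [ -5.6 -37.8]
(234, 298) [ 4.  45.5]
(354, 276) [  2.9 -37.4]
pipe end [141.1   1.2] [3.2 1.6]
```

Request:
drive_tool(plan=[[[0, 0.1, 0.9, 0, 0, 0], [0.3, 0.7, 0.9, 0, 0, 0], [0.55, 0.95, 0.8, 0, 0, 0], [0.55, 0.95, 0, 0, 0, 0], [0.55, 0.95, 0, 0, 0, 0], [0.55, 0.95, 0, 0, 0, 0], [0.55, 0.95, 0, 0, 0, 0], [0.55, 0.95, 0, 0, 0, 0]]])

```text
time: 14.52
position: [0.5715, -0.0601, 0.3994]
tool_rot: [0.994, 0.109, -0.0, -0.0]
ft_force: [0.2, 0.2, -0.3]
grip_width: 0.0003
```

Request:
drive_tool(plan=[[[0.55, 0.95, 0, 0, 0, 0], [0.55, 0.95, 0, 0, 0, 0], [0.55, 0.95, 0, 0, 0, 0], [0.55, 0.95, 0, 0, 0, 0], [0.5, 0.8, 0, 0, 0, 0], [0, 0, 0, 0, 0, 0]]])

```text
time: 15.28
position: [0.6391, 0.055, 0.3994]
tool_rot: [0.994, 0.11, -0.0, -0.0]
ft_force: [0.1, 0.3, 0.5]
grip_width: 0.0001
```

```bash
python3 - <<'E'
from h import *
o=robot.get_obs();print(o["position"],loc(o["position"]),o["ft_force"],o["time"])
E
```

```text
[0.63908039 0.05495728 0.3993908 ] [ 56.3 107.2] [0.12034721 0.34238751 0.5268459 ] 15.275
```

Request:
drive_tool(plan=[[[-0.17, -0.41, 0, 0, 0, 0], [0, 0, -0.4, 0, 0, 0], [0, 0, -0.8, 0, 0, 0], [0, 0, -0.8, 0, 0, 0], [0, 0, -0.5, 0, 0, 0], [0, 0, -0.3, 0, 0, 0], [0, 0, 0, 0, 0, 0]]])

```text
time: 16.15
position: [0.6342, 0.0426, 0.3293]
tool_rot: [0.994, 0.109, -0.0, -0.0]
ft_force: [-0.2, -0.9, 0.5]
grip_width: 0.0008
```

```bash
python3 - <<'E'
from h import *
a=camera("scene")[130:250,240:400,::-1]; cv2.imwrite("pics/s4.png",cv2.resize(a,None,fx=5,fy=5,interpolation=cv2.INTER_CUBIC))
o=robot.get_obs();print(o["position"],loc(o["position"]),o["ft_force"],o["time"])
E
```

```text
[0.63447744 0.04270443 0.32991072] [49.2 96.2] [ 0.11190848 -0.33227568  0.34030273] 16.2
```

View pics/s4.png

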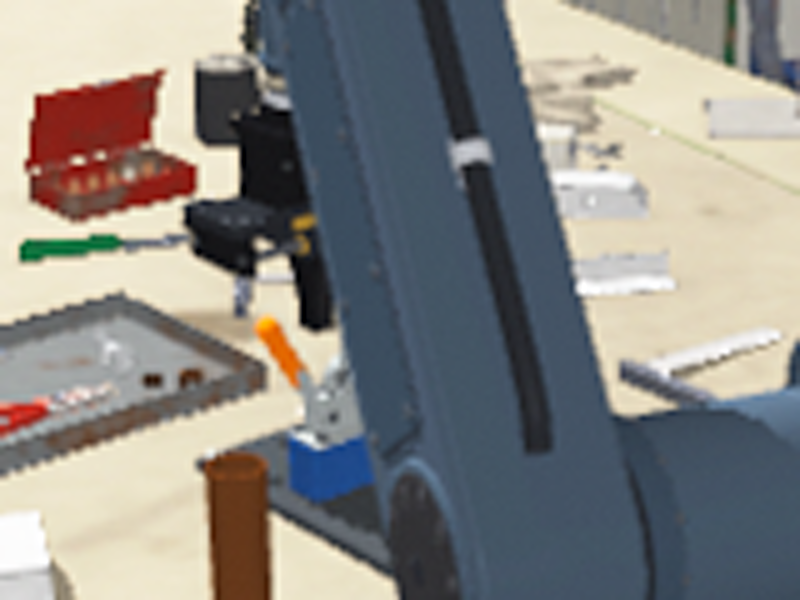

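The scene crop shows the closed fingertip at about (315,325), on the cradle side of the orange handle (end at (267,325)) and clear of it. Pushing outward and down along the handle's arc.

Request:
drive_tool(plan=[[[-0.05, 0.22, 0, 0, 0, 0], [-0.05, 0.22, 0, 0, 0, 0], [-0.04, 0.18, -0.11, 0, 0, 0], [-0.04, 0.18, -0.11, 0, 0, 0], [-0.04, 0.18, -0.11, 0, 0, 0], [-0.04, 0.18, -0.11, 0, 0, 0]]])

```text
time: 16.95
position: [0.6279, 0.0721, 0.3188]
tool_rot: [0.994, 0.109, 0.0, 0.0]
ft_force: [1.4, -1.2, 1.8]
grip_width: 0.0007
```

Request:
drive_tool(plan=[[[-0.03, 0.14, -0.15, 0, 0, 0], [-0.03, 0.14, -0.15, 0, 0, 0], [-0.03, 0.14, -0.15, 0, 0, 0], [-0.03, 0.14, -0.15, 0, 0, 0]]])

```text
time: 17.45
position: [0.6248, 0.0862, 0.3034]
tool_rot: [0.994, 0.109, -0.0, -0.0]
ft_force: [0.4, -0.7, 1.2]
grip_width: 0.0002
```

```bash
python3 - <<'E'
from h import *
a=camera("scene")[130:250,240:400,::-1]; cv2.imwrite("pics/s5.png",cv2.resize(a,None,fx=5,fy=5,interpolation=cv2.INTER_CUBIC))
o=robot.get_obs();print(o["position"],loc(o["position"]),o["ft_force"],o["time"])
E
```

```text
[0.62439662 0.08651838 0.30275572] [ 48.7 141.2] [-0.28876878  0.62795746  0.00173062] 17.5
```

View pics/s5.png

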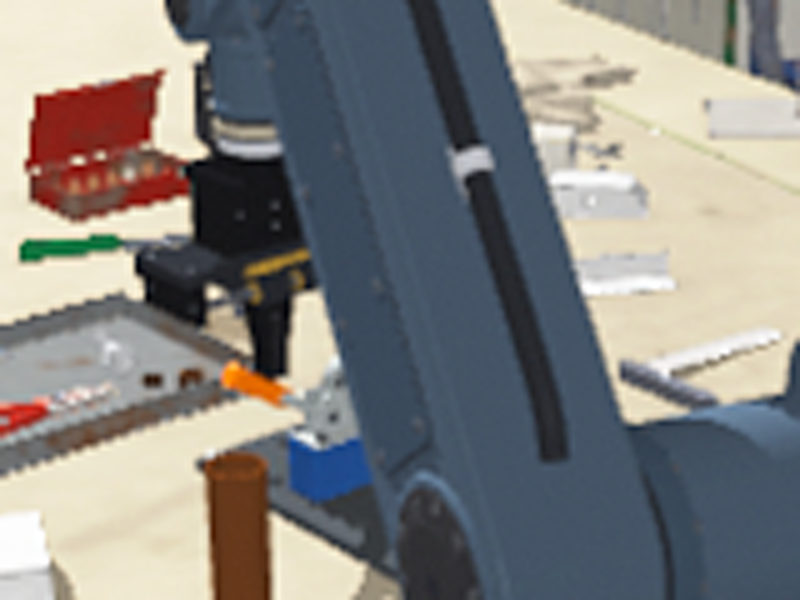

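Handle is now about 30° above level, its end at crop (230,375), with the finger pressing from above. Continuing.

Request:
drive_tool(plan=[[[-0.02, 0.1, -0.18, 0, 0, 0], [-0.02, 0.1, -0.18, 0, 0, 0], [-0.02, 0.1, -0.18, 0, 0, 0], [-0.02, 0.1, -0.18, 0, 0, 0]]])

```text
time: 18.0
position: [0.6228, 0.0959, 0.2853]
tool_rot: [0.994, 0.109, -0.0, 0.0]
ft_force: [-0.2, -1.2, 0.4]
grip_width: 0.0004
```

Request:
drive_tool(plan=[[[-0.01, 0.04, -0.16, 0, 0, 0], [-0.01, 0.04, -0.16, 0, 0, 0], [-0.01, 0.04, -0.16, 0, 0, 0]]])

```text
time: 18.38
position: [0.622, 0.099, 0.2738]
tool_rot: [0.994, 0.109, 0.0, -0.0]
ft_force: [-0.4, -0.4, 3.8]
grip_width: 0.0005
```

Request:
drive_tool(plan=[[[0, 0, -0.1, 0, 0, 0]]])

```text
time: 18.5
position: [0.622, 0.0992, 0.271]
tool_rot: [0.994, 0.109, 0.0, -0.0]
ft_force: [-1.6, 1.6, 1.8]
grip_width: 0.0007
```

Request:
drive_tool(plan=[[[0, 0, -0.08, 0, 0, 0]]])

```text
time: 18.62
position: [0.6221, 0.099, 0.269]
tool_rot: [0.994, 0.109, 0.0, -0.0]
ft_force: [-1.1, 2.0, 6.6]
grip_width: 0.0005
```

Request:
drive_tool(plan=[[[0, 0, -0.06, 0, 0, 0]]])

```text
time: 18.75
position: [0.6222, 0.099, 0.2688]
tool_rot: [0.994, 0.109, 0.0, -0.0]
ft_force: [-3.6, 1.3, 13.6]
grip_width: 0.0004
```

Request:
drive_tool(plan=[[[0, 0, -0.06, 0, 0, 0]]])

```text
time: 18.88
position: [0.6222, 0.0991, 0.2687]
tool_rot: [0.994, 0.109, 0.0, -0.0]
ft_force: [-5.8, 1.0, 20.4]
grip_width: 0.0004
```

Request:
drive_tool(plan=[[[0, 0, -0.04, 0, 0, 0]]])

```text
time: 19.0
position: [0.6221, 0.0991, 0.2686]
tool_rot: [0.994, 0.109, 0.0, -0.0]
ft_force: [-5.4, 0.3, 23.5]
grip_width: 0.0005
```

Hard stop: the motion has stalled at 23 N. Lifting straight up, then clearing away to look.

Request:
drive_tool(plan=[[[0, 0, 0.3, 0, 0, 0], [0, 0, 0.8, 0, 0, 0], [0, 0, 0.9, 0, 0, 0], [0, 0, 0.9, 0, 0, 0], [0, 0, 0.9, 0, 0, 0], [0, 0, 0.9, 0, 0, 0], [-0.5, -0.9, 0.4, 0, 0, 0], [-0.5, -0.9, 0, 0, 0, 0]]])

```text
time: 20.0
position: [0.5972, 0.0534, 0.3934]
tool_rot: [0.994, 0.109, 0.001, 0.0]
ft_force: [-0.3, -0.9, -0.4]
grip_width: 0.0004
```

Request:
drive_tool(plan=[[[-0.5, -0.95, 0, 0, 0, 0], [-0.5, -0.95, 0, 0, 0, 0], [-0.5, -0.95, 0, 0, 0, 0], [-0.5, -0.95, 0, 0, 0, 0], [-0.5, -0.95, 0, 0, 0, 0], [-0.5, -0.95, 0, 0, 0, 0], [-0.5, -0.95, 0, 0, 0, 0], [-0.5, -0.95, 0, 0, 0, 0]]])

```text
time: 21.0
position: [0.4966, -0.1371, 0.3924]
tool_rot: [0.994, 0.109, -0.0, 0.0]
ft_force: [-0.2, -0.2, -0.1]
grip_width: 0.0003
```

Request:
drive_tool(plan=[[[-0.3, -0.95, 0, 0, 0, 0], [-0.3, -0.95, 0, 0, 0, 0], [-0.2, -0.95, 0, 0, 0, 0], [0, -0.95, 0, 0, 0, 0], [0, 0, 0, 0, 0, 0]]])

```text
time: 21.62
position: [0.4774, -0.233, 0.3926]
tool_rot: [0.994, 0.108, 0.0, 0.0]
ft_force: [0.1, -0.5, -0.4]
grip_width: 0.0007
```

```bash
python3 - <<'E'
from h import *
a=camera("top")[125:245,280:390,::-1]; cv2.imwrite("pics/t6.png",cv2.resize(a,None,fx=5,fy=5,interpolation=cv2.INTER_CUBIC))
a=camera("scene")[150:270,260:420,::-1]; cv2.imwrite("pics/s6.png",cv2.resize(a,None,fx=5,fy=5,interpolation=cv2.INTER_CUBIC))
o=robot.get_obs();print(o["position"],o["ft_force"],o["time"])
E
```

```text
[ 0.47709939 -0.23110775  0.39243761] [-1.59353161 -0.72836733 -0.43672236] 21.725
```

View pics/t6.png

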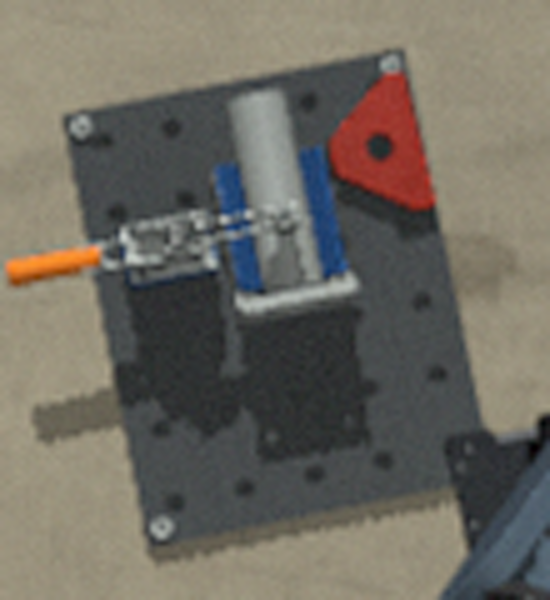

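View pics/s6.png

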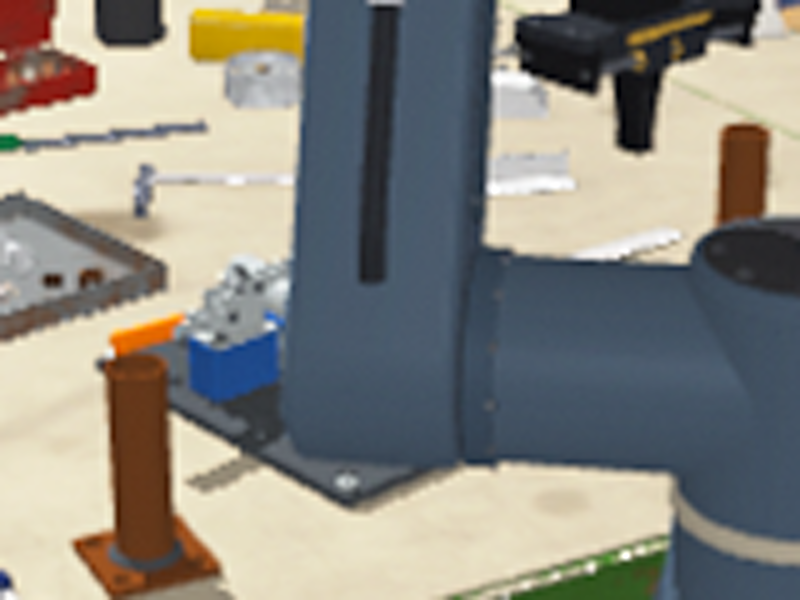

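The handle is level, with its end at top crop (12,270). The clamp arm lies over the pipe at (285,222), and the flange edge is unmoved along the pads, (237,308)–(357,287). The red magnet hasn't moved, and the arm is clear of everything. Handing in.

```bash
python3 -c "
from rig import robot
print(robot.hand_in())"
```

```text
the job is handed in; nothing more can be done
None
```

The job is done and handed in at about 22 s of the 54 s allowed. No verdict is reported, so the result below rests on my own checks.

**What I did:** I tipped the steel stub into the V cradle with about 3 N high on the pipe. Next I pushed the back of the flange until it stalled against the pads; the wrist force was about 9–13 N sliding and about 20 N at the end. Last, I pushed the clamp handle down to its hard stop, where it stalled at about 23 N, and moved the arm clear.

**Last checks:**
- **Stub position:** the final top view shows the stub along the cradle with its flange edge against the pads. Before clamping, the pipe end measured 141 mm behind the pads' faces, where 142 mm means fully home.
- **Flange edges:** these measured 2–4 mm further in than a home flange could be. I put that down to calibration and picking error, because the pads physically stop the flange and the motion stalled.
- **Clamp:** the handle is level and the clamp arm lies over the pipe.
- **Bystanders:** the magnet was unmoved in the last picture. I didn't re-check the other bystanders, but the arm felt no unexpected contact.

**Not checked directly:** the foot's force on the pipe can't be measured here. I infer it from the handle reaching its stop. The scene camera's view of the cradle was hidden by the arm most of the time.

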